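# Unlatch and park the measuring microphone

### The arm

A 7-joint arm with a two-finger parallel gripper is mounted at the origin on the work surface. World frame = base frame: x ahead of the robot, y to its left, z up, the work surface at z = 0. Lengths are in m, angles in rad, forces in N, time in s.
With the tool pointing down it reaches from about 0.425 to 0.875 m from the base axis. Payload 9.9 kg.
Tool frame: the origin (TCP) lies midway between the tips of the shut fingers; the grasp point (between the pads) lies 19 mm behind it (r.grip_depth is the distance from the TCP to the grasp point, in m); z points along the fingers, y is the line along which they close (so a half turn about z gives the same grasp; the last joint's range is limited). The gripper opens to 85 mm and grips with 20 to 120 N. Pads are 22 mm wide; open, the fingers measure 114 mm over their backs; the gripper's body (76 mm by 85 mm) begins 54 mm behind the grasp point. The pads swing forward as they close: fully open they stand 13 mm farther back than shut.
Start: joints at [-1.293, 0.576, 0.025, 1.437, -0.015, 1.129, -0.057], TCP at [0.239, 0.631, 0.231] pointing down, gripper open.
Joint ranges: [-2.76, 2.76], [-0.34, 2.15], [-1.52, 1.57], [0.19, 2.46], [-1.09, 4.23], [0.17, 1.99], [-2.82, 2.82]. Speed limits (rad/s): [2.22, 2.22, 3.01, 3.01, 3.14, 3.14, 3.14].

### API

Orientations are given as a rotation vector (axis times angle).
In Python, from plant import r, imaging, spotter gives the robot as it stands.
- The arm moves only by the tool servo_tool, never from a script. Its argument "plan" is a list of rows, each a list of 5 numbers: the shift along the tool's x, y, z in units of 60 mm (1.0 is 60 mm), then the turn about the tool's z in units of 5 degrees (1.0 is 5 degrees), then the finger opening in mm, from 0 to 85.4. In form: [[x, y, z, twist, grip], ...]. A call has 1 to 20 rows; each row shifts and turns the commanded pose from where the row before left it, along the tool's axes as they then stand; what a row does not reach is not made up. A row lasts 1/8 s, in which the tool goes at most 62.5 mm and 10.7 degrees, less where a joint would pass 70% of its speed; a pose out of reach is approached as far as the arm can. A call is refused whole if a number of a shift passes 1 or a number of a turn 1, either way. A call with a gripper value outside its range is refused whole. The fingers move at their own pace and stop on an object; the grip force is fixed at half the most. Time passes only in rows, so rows that do not move let the fingers close. It gives the time, the measured TCP pose, the force and the opening at its end, in the units of the state.
- r.get_state(): the state, without advancing time (a new reading comes with each control period).
- imaging.capture(name): name is "scene" or "top" or "wrist"; returns (picture, depth): 420x560x3 uint8, blue, green, red; 420x560 float32, m along the optical axis (not along the pixel's ray), 0 where there is no reading.
- imaging.calibration(name): a dict with "fx", "fy", "cx", "cy" (pixels), "world_to_cam" (4x4, takes a point from world to camera coordinates). Camera axes: x right, y down, z forward; pixel columns grow to the right and rows downward; lengths in m; the calibration is good to about 2 mm. A picture is of the moment at which its call begins: read the wrist's pose just before it. calibration takes no time and is no camera call; for the wrist camera it gives the pose at the moment of the call.
- r.job_done(): hands the job in, once; it reports no verdict.
Trained networks look in the newest picture that a camera, given by its name, has taken for a name from the list of things; names that differ only in an ending like _2 or _b are one class to them, and where a whole thing is asked for, a point or a joint stands for the part that bears it (a point fixed in the world has none). Each returns a list of dicts, best first, with "score" (0 to 1); they miss things now and then, are a little off and sometimes report something else, mostly with a low value. They report only what shows in the picture. A call takes as long as a camera call. They do not tell look-alikes from the thing itself.
- spotter.find_in(camera, thing): "at" ([x, y, z] in m, in the coordinates of the camera as it stood for that picture, good to about 4 mm: the middle of the surface that is visible of it).
- spotter.place_of(camera, thing): "at" ([x, y, z] in m, in the coordinates of the camera as it stood for that picture, good to about 4 mm: a listed point, or the origin of a listed thing).
The state is a dict: "t": time; "qpos": joint angles; "qvel": joint speeds; "effort": joint torques, N m; "eef_pos": TCP position; "orientation": TCP orientation; "wrist_force": force on the tool from outside, world axes, zero at the start; "ft_torque": the same for the moment, N m; "opening": opening from 0.0 (shut) to 1.0 (fully open).
Only numpy, scipy, OpenCV 4.12 (cv2) and the standard library are available. Lean on these libraries where they do the work, as an engineer would, in place of code of your own. Each camera call takes 0.05 s, during which the arm holds its last target. There are 200 camera calls.

### The job

Turn the orange knob sunk in the top of the grey test box counter-clockwise, all the way to its stop at the green dot, so that the brass fork clears the measuring microphone. Then draw the microphone straight up out of its socket without forcing it against the fork, lower it foot first into the green cup and let it go there gently, leaving the cup upright. Leave the knob open, and do not disturb the woofer basket, the banana plugs or the coil former.

Things in the scene. Friction and masses are not known exactly. Their poses are not given: they have to be found in the camera images.
- testbox: Grey lacquered wooden test box, fixed, 280 (x) x 380 (y) x 150 mm high, origin at the centre of its underside. Glass sliding door on its +x face (not used). In its flat top are a round well, 80 mm diameter, 40 mm deep, 85 mm from the middle along its own +y, holding the knob, and the microphone socket, 85 mm along -y. Red and green dots on the well's rim mark the ends of the knob's travel.
- knob_grip (a point): On the knob's axis at grip height, 24 mm above the well's floor, 16 mm below the box's top. Knob: orange square block 18 x 18 mm, 26 mm tall, upright in the middle of the well, its underside 8 mm above the well's floor. Frame turns with it: x square to one flat, along its white pointer line; y square to the next; z up. 31 mm from each flat to the well's wall: fingers go in only part open.
- knob (a joint): Knob angle in rad: 0 = latched (pointer at the red dot, along the box's own -y), grows counter-clockwise seen from above, hard stop at 4.2 = fully open (pointer at the green dot). Starts between 0 and 0.4: several grasps are needed. Friction about 0.15 N m; stays where it is left; draws the fork back 8.7 mm per rad.
- latch_tip (a point): Midway between the prong tips of the brass fork on the box's top. At knob 0 the prongs lie 2.5 mm above the microphone's collar, reach 8 mm past its axis and hold it down; opening the knob slides the fork towards the knob (box's own +y). Fork 34 mm wide, top 18.5 mm above the box's top; beside it two guide rails, 45 mm over all, 20 mm high.
- socket_mouth (a point): Centre of the mouth of the microphone socket in the box's top face: hole of 19 mm diameter, 40 mm deep, vertical. The microphone stands in it with its foot on the bottom.
- mic_center (a point): Centre of the measuring microphone, half-way up: a loose upright round rod 14 mm in diameter and 140 mm long, about 70 g, aluminium shaft with a dark head, z from foot to head. A black collar 32 mm in diameter surrounds it from 42 to 50 mm above the foot.
- mic_grip (a point): Point on the microphone's axis 100 mm above its foot (40 mm below its head): the place to grip so that the fingers stay clear of the fork and later of the cup's rim.
- mic_foot (a point): Centre of the microphone's lower end.
- cup: Green steel cup, loose, 0.4 kg, 54 mm outside and 48 mm inside diameter, 70 mm high, floor 6 mm thick, origin at the centre of its underside, z up, standing on the counter (height 0).
- woofer_basket: Blue woofer basket with dark magnet, loose, 168 mm diameter, 80 mm high, origin under its centre. Bystander.
- banana_plugs: Pair of nickel banana plugs on a black body, loose, about 60 x 36 x 14 mm, lying on the box's top near its +x edge, origin under its centre. Bystander.
- coil_former: Brass coil former, loose flanged spool, 42 mm diameter, 41 mm high, origin under its centre. Bystander.
Not all that is in view belongs to the job. Of the things that look like the part that bears mic_center, the larger one is meant. There is more than one size of the cup; the one meant has the size given above.

How it is judged:
By the outcome, as a careful person would: the job done as asked, in the order asked, and still so for the second after the job is handed in, with the robot touching nothing.
It also fails if it takes over 72 s, if anything falls off the work surface, if the arm or the gripper's body presses on something with over 40 N, if the wrist force passes 120 N, or if a joint passes its speed limit or range.

## Working session

There is one attempt and no reset: what is moved stays moved. The work goes in short steps, Python scripts to look and compute and a tool call to move; the robot and the scene stay as the last step left them, time stands still between calls to the robot, and variables do not carry over. Pictures are saved under pics/ and viewed, on a budget of 10 in all, crops included, one or two more only if the job needs it, and the job is handed in when it is done.

Besides the shell and the picture viewer there is one more tool, called after "Request:" as name(argument=value, ...), one argument or row to a line, values as JSON. servo_tool: Moves the arm, as the interface text tells. Its arguments: {"type":"object","properties":{"plan":{"type":"array","items":{"type":"array","items":{"type":"number"}}}},"required":["plan"]}

```bash
ls; mkdir -p pics
cat > h.py <<'E'
import numpy as np, cv2
from scipy.spatial.transform import Rotation as R
from plant import r, imaging, spotter
def w(cam,p,T=None):
    T=imaging.calibration(cam)["world_to_cam"] if T is None else T
    return (np.linalg.inv(T)@np.append(p,1))[:3]
def px(cam,p):
    c=imaging.calibration(cam); q=(np.array(c["world_to_cam"])@np.append(p,1))[:3]
    return c["fx"]*q[0]/q[2]+c["cx"], c["fy"]*q[1]/q[2]+c["cy"]
def cloud(cam,d):
    c=imaging.calibration(cam); v,u=np.mgrid[:420,:560]
    P=np.stack([(u-c["cx"])*d/c["fx"],(v-c["cy"])*d/c["fy"],d,np.ones_like(d)],-1)
    return (P@np.linalg.inv(c["world_to_cam"]).T)[...,:3]
def st():
    s=r.get_state(); print("t",s["t"],"pos",np.round(s["eef_pos"],4),"R",np.round(R.from_rotvec(s["orientation"]).as_matrix(),3).tolist(),"open",s["opening"],"F",np.round(s["wrist_force"],1),"q",np.round(s["qpos"],2)); return s
E
python3 - <<'E'
from h import *
st(); print(r.grip_depth)
for c in ("scene","top"):
    im,d=imaging.capture(c); cv2.imwrite(f"pics/{c}0.png",im)
    for t in ("testbox","knob_grip","latch_tip","socket_mouth","mic_center","mic_grip","cup","woofer_basket","banana_plugs","coil_former"):
        print(c,t,[(np.round(w(c,x["at"]),3).tolist(),round(x["score"],2)) for x in spotter.place_of(c,t)[:4]])
E
```

```text
pics
t 0.0 pos [0.2387 0.6309 0.2304] R [[-0.935, 0.354, -0.001], [0.354, 0.935, -0.002], [-0.0, -0.002, -1.0]] open 1.0011823149822705 F [0.2 0.  1. ] q [-1.29  0.58  0.02  1.44 -0.02  1.13 -0.06]
0.0187
scene testbox []
scene knob_grip [([0.585, 0.077, 0.134], 0.53), ([0.673, 0.012, 0.152], 0.49)]
scene latch_tip [([0.568, -0.097, 0.166], 0.75)]
scene socket_mouth [([0.569, -0.092, 0.151], 0.93)]
scene mic_center [([0.421, -0.267, 0.051], 0.69), ([0.534, 0.429, 0.0], 0.32)]
scene mic_grip [([0.419, -0.267, 0.08], 0.68), ([0.571, -0.092, 0.211], 0.61)]
scene cup [([0.46, -0.356, -0.001], 0.88), ([0.461, -0.464, 0.0], 0.82)]
scene woofer_basket [([0.53, 0.426, 0.004], 0.92)]
scene banana_plugs [([0.675, 0.012, 0.153], 0.66), ([0.566, -0.098, 0.166], 0.29)]
scene coil_former [([0.576, -0.325, 0.001], 0.49)]
top testbox [([0.575, -0.007, -0.001], 0.57), ([0.468, -0.35, 0.001], 0.34)]
top knob_grip [([0.588, 0.076, 0.132], 0.44)]
top latch_tip [([0.576, -0.093, 0.161], 0.74), ([0.53, 0.43, 0.002], 0.36)]
top socket_mouth [([0.571, -0.093, 0.148], 0.59)]
top mic_center [([0.57, -0.095, 0.177], 0.64), ([0.421, -0.263, 0.054], 0.49)]
top mic_grip [([0.573, -0.093, 0.208], 0.65), ([0.424, -0.265, 0.077], 0.41)]
top cup [([0.462, -0.46, -0.003], 0.63), ([0.578, -0.32, -0.003], 0.55)]
top woofer_basket [([0.528, 0.426, 0.001], 0.64)]
top banana_plugs [([0.68, 0.013, 0.152], 0.68), ([0.573, -0.093, 0.152], 0.3)]
top coil_former [([0.579, -0.318, 0.003], 0.6)]
```

View pics/scene0.png

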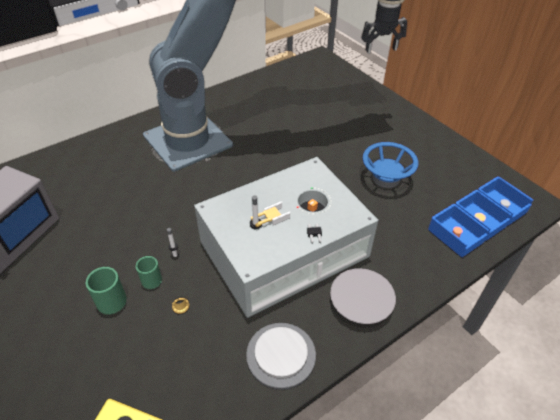

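View pics/top0.png

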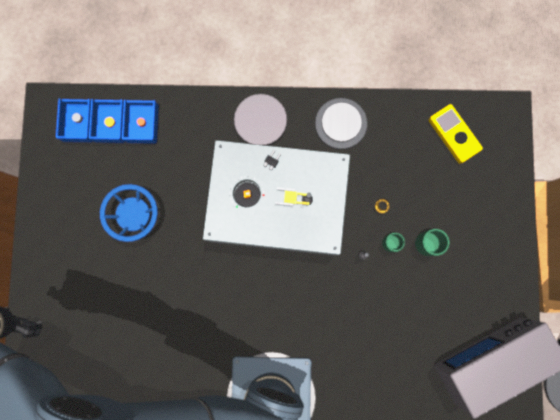

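Run:
```python
from h import *
im,d=imaging.capture("top"); P=cloud("top",d)
# two cups: heights and extents
for c in ((0.461,-0.462),(0.46,-0.356)):
    m=(np.hypot(P[...,0]-c[0],P[...,1]-c[1])<.05)&(P[...,2]>.03)&(d>0)
    q=P[m]; top=q[q[:,2]>np.percentile(q[:,2],90)-.006]
    print(c,len(q),np.percentile(q[:,2],[50,90,99]),top[:,:2].min(0),top[:,:2].max(0),cv2.minEnclosingCircle(top[:,:2].astype(np.float32)))
# box top edges
m=((abs(P[...,2]-.15)<.006)&(d>0)).astype(np.uint8)
n,l,s,_=cv2.connectedComponentsWithStats(m); k=1+s[1:,4].argmax()
print("box",cv2.minAreaRect(P[l==k][:,:2].astype(np.float32)))
# orange pixels
h=cv2.cvtColor(im,cv2.COLOR_BGR2HSV); 
o=(h[...,0]>5)&(h[...,0]<20)&(h[...,1]>150)&(h[...,2]>100)&(np.hypot(P[...,0]-.588,P[...,1]-.076)<.04)
q=P[o&(P[...,2]>.135)]; print("knob",len(q),q.mean(0) if len(q) else 0, cv2.minAreaRect(q[:,:2].astype(np.float32)) if len(q) else 0)
for n,p in (("k",(.587,.077,.144)),("m",(.572,-.093,.25))): print(n,px("top",p),px("scene",p))
u,v=map(int,px("top",(.587,.077,.144)))
cv2.imwrite("pics/k.png",cv2.resize(im[v-45:v+45,u-60:u+60],(800,600),interpolation=cv2.INTER_CUBIC))
```

```text
(0.461, -0.462) 410 [0.07568441 0.09791759 0.10341636] [ 0.42821661 -0.49928882] [ 0.50004349 -0.42490998] ((0.4630417227745056, -0.4626704156398773), 0.038333695381879807)
(0.46, -0.356) 147 [0.06016276 0.07158123 0.07756671] [ 0.43813673 -0.37877427] [ 0.48808294 -0.32472718] ((0.46289822459220886, -0.3517507314682007), 0.02721727453172207)
box ((0.5791115760803223, -0.005584970116615295), (0.38109898567199707, 0.2810218036174774), 84.8781967163086)
knob 5 [0.59240544 0.08005138 0.1439379 ] ((0.5922861695289612, 0.08023031055927277), (0.0036515702959150076, 0.017390884459018707), 9.364253997802734)
k (np.float64(247.02931729130773), np.float64(192.72326822585518)) (np.float64(313.15473005948957), np.float64(202.61961340547379))
m (np.float64(309.2584246412835), np.float64(193.7919373585159)) (np.float64(254.76328075301114), np.float64(197.51923787827695))
```

The scene camera shows two cups. The small one, at about pixel (149,272), measures 54 mm across and 70 mm high, so it is the cup I need. The larger mic stands in the socket at about (255,210), and a smaller look-alike stands at (172,243). The top view puts the knob at (247,193), and the box is yawed by about -5°. I'm moving over the knob.

Request:
servo_tool(
  plan=[
    [-0.72,-0.55,-0.14,0,30],
    [-0.72,-0.55,-0.14,0,30],
    [-0.72,-0.55,-0.14,0,30],
    [-0.72,-0.55,-0.14,0,30],
    [-0.72,-0.55,-0.14,0,30],
    [-0.72,-0.55,-0.14,0,30],
    [-0.72,-0.55,-0.14,0,30],
    [-0.72,-0.55,-0.14,0,30],
    [-0.72,-0.55,-0.14,0,30],
    [-0.72,-0.55,-0.14,0,30],
    [-0.72,-0.55,-0.14,0,30],
    [-0.72,-0.55,-0.14,0,30],
  ],
)

```text
t: 2.65
eef_pos: [0.5844, 0.0759, 0.3326]
orientation: [0.565, 3.09, 0.001]
wrist_force: [0.8, 0.5, -0.3]
opening: 0.349
```

```bash
cat >> h.py <<'E'
def look(name,crop=None):
    st(); im,d=imaging.capture("wrist"); cv2.imwrite(f"pics/{name}.png",im); return im,d
E
python3 - <<'E'
from h import *
im,d=look("w1")
print(np.round(np.linalg.inv(imaging.calibration("wrist")["world_to_cam"]),3))
for t in ("knob_grip","latch_tip","socket_mouth","mic_center"):
    print(t,[(np.round(w("wrist",x["at"]),4).tolist(),round(x["score"],2)) for x in spotter.place_of("wrist",t)[:2]])
print(px("wrist",(.587,.079,.144)))
E
```

```text
t 2.65 pos [0.5844 0.0759 0.3326] R [[-0.935, 0.354, 0.001], [0.354, 0.935, 0.0], [-0.0, 0.0, -1.0]] open 0.34884937042221137 F [ 0.8  0.5 -0.3] q [-0.33  0.38  0.18  1.51 -0.07  1.26  1.07]
[[ 0.361  0.889  0.28   0.518]
 [ 0.932 -0.344 -0.112  0.096]
 [-0.003  0.301 -0.954  0.475]
 [ 0.     0.     0.     1.   ]]
knob_grip [([0.5867, 0.0719, 0.1305], 0.78)]
latch_tip [([0.5693, -0.1039, 0.1684], 0.82)]
socket_mouth [([0.5685, -0.0898, 0.144], 0.84)]
mic_center [([0.5712, -0.096, 0.1819], 0.82), ([0.5742, -0.3249, -0.0043], 0.23)]
(np.float64(282.2500272506073), np.float64(186.78870633963527))
```

View pics/w1.png

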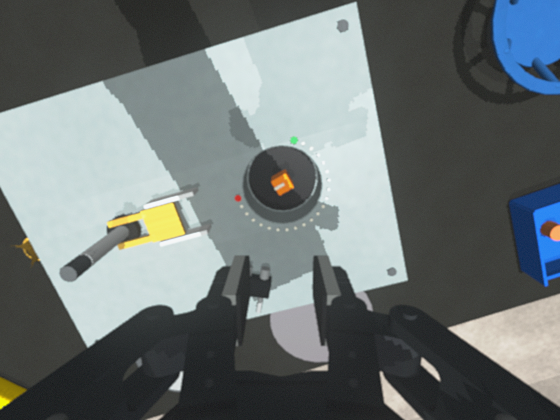

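The wrist view shows the knob at (282,184), the red dot at (238,198), the green dot at (294,140) and the fork at (160,220). Next I get the knob's centre and angle.

```bash
cat >> h.py <<'E'
def plane(cam,uv,z):
    c=imaging.calibration(cam); M=np.linalg.inv(c["world_to_cam"])
    uv=np.atleast_2d(uv).astype(float)
    D=np.c_[(uv[:,0]-c["cx"])/c["fx"],(uv[:,1]-c["cy"])/c["fy"],np.ones(len(uv))]@M[:3,:3].T
    return M[:3,3]+D*((z-M[2,3])/D[:,2])[:,None]
E
python3 - <<'E'
from h import *
im=cv2.imread("pics/w1.png"); h=cv2.cvtColor(im,cv2.COLOR_BGR2HSV); u,v=282,184
cr=im[v-30:v+30,u-40:u+40]; big=cv2.resize(cr,(800,600),interpolation=cv2.INTER_CUBIC)
# metric top-down rectification at knob top plane z=.144, 0.5 mm/px, 60x60... x up, y left
c=imaging.calibration("wrist"); N=300; s=.0003
cx,cy=.587,.079
j,i=np.meshgrid(np.arange(N),np.arange(N)); X=cx-(i-N/2)*s; Y=cy-(j-N/2)*s
def rect(z):
    q=np.stack([X,Y,np.full_like(X,z),np.ones_like(X)],-1)@np.array(c["world_to_cam"]).T
    return cv2.remap(im,(c["fx"]*q[...,0]/q[...,2]+c["cx"]).astype(np.float32),(c["fy"]*q[...,1]/q[...,2]+c["cy"]).astype(np.float32),cv2.INTER_CUBIC)
A=cv2.resize(rect(.144),(400,400)); B=cv2.resize(rect(.15),(400,400))
for k in (A,B): cv2.drawMarker(k,(200,200),(255,0,255),0,12)
cv2.imwrite("pics/rect1.png",np.hstack([A,B]))
hr=cv2.cvtColor(rect(.144),cv2.COLOR_BGR2HSV)
m=((hr[...,0]>3)&(hr[...,0]<22)&(hr[...,1]>110)&(hr[...,2]>80)).astype(np.uint8)
n,l,sx,ce=cv2.connectedComponentsWithStats(m); k=1+sx[1:,4].argmax()
p=np.argwhere(l==k)[:,::-1].astype(np.float32); print(len(p),cv2.minAreaRect(p)); (a,b),_,_=cv2.minAreaRect(p)
print("c",cx-(b-N/2)*s,cy-(a-N/2)*s)
g=(hr[...,0]>45)&(hr[...,0]<85)&(hr[...,1]>100)
E
```

```text
4151 ((147.14865112304688, 164.3918914794922), (75.78793334960938, 67.89678192138672), 80.53767395019531)
c 0.5826824325561523 0.07985540466308594
```

View pics/rect1.png

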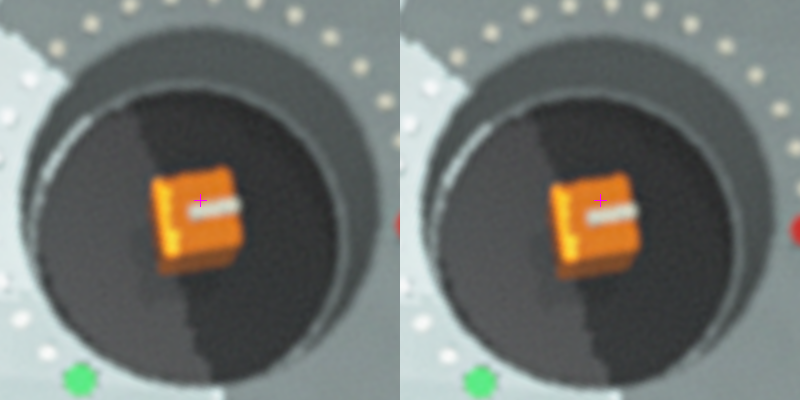

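Knob centre is about (0.585, 0.079), and the pointer sits about 0.28 rad from latched. The last joint has enough range to turn 225° in one grasp if I start wound back clockwise, so I'm winding back 149° while descending partway.

Request:
servo_tool(
  plan=[
    [0,0.05,0,1,30],
    [0,0,0,1,30],
    [0,0,0,1,30],
    [0,0,0,1,30],
    [0,0,0,1,30],
    [0,0,0,1,30],
    [0,0,0,1,30],
    [0,0,0,1,30],
    [0,0,0,1,30],
    [0,0,0,1,30],
    [0,0,0,1,30],
    [0,0,0,1,30],
    [0,0,0,1,30],
    [0,0,0,1,30],
    [0,0,0,1,30],
    [0,0,0,1,30],
    [0,0,0,1,30],
    [0,0,0,1,30],
    [0,0,0,1,30],
    [0,0,0,1,30],
  ],
)

```text
t: 5.4
eef_pos: [0.5839, 0.0824, 0.3319]
orientation: [-2.73, -1.553, 0.0]
wrist_force: [-0.4, 0.0, 0.0]
opening: 0.356
```

Request:
servo_tool(
  plan=[
    [0,0,0.2,1,30],
    [0,0,0.2,1,30],
    [0,0,0.2,1,30],
    [0,0,0.2,1,30],
    [0,0,0.2,1,30],
    [0,0,0.2,1,30],
    [0,0,0.2,1,30],
    [0,0,0.2,1,30],
    [0,0,0.2,1,30],
    [0,0,0.2,0.8,30],
  ],
)

```text
t: 6.65
eef_pos: [0.5839, 0.0825, 0.2114]
orientation: [-3.128, -0.282, 0.001]
wrist_force: [0.2, 1.3, 0.9]
opening: 0.349
```

```bash
cat >> h.py <<'E'
def rect(im,cx,cy,z,N=400,s=.000225,cam="wrist"):  # up=+x, left=+y
    c=imaging.calibration(cam)
    j,i=np.meshgrid(np.arange(N),np.arange(N)); X=cx-(i-N/2)*s; Y=cy-(j-N/2)*s
    q=np.stack([X,Y,np.full_like(X,z),np.ones_like(X)],-1)@np.array(c["world_to_cam"]).T
    A=cv2.remap(im,(c["fx"]*q[...,0]/q[...,2]+c["cx"]).astype(np.float32),(c["fy"]*q[...,1]/q[...,2]+c["cy"]).astype(np.float32),cv2.INTER_CUBIC)
    cv2.drawMarker(A,(N//2,N//2),(255,0,255),0,12); return A
E
python3 - <<'E'
from h import *
im,d=look("w2")
s=r.get_state(); print("yaw y",np.degrees(np.arctan2(*R.from_rotvec(s["orientation"]).as_matrix()[[1,0],1])))
cv2.imwrite("pics/rect2.png",np.hstack([rect(im,.585,.0787,.144),rect(im,.585,.0787,.15)]))
E
```

```text
t 6.65 pos [0.5839 0.0825 0.2114] R [[0.984, 0.179, -0.001], [0.179, -0.984, 0.001], [-0.001, -0.001, -1.0]] open 0.3494956347540498 F [0.2 1.3 0.9] q [-0.7   0.58  0.78  1.72 -0.47  1.04 -1.14]
yaw y -79.87767309533092
```

View pics/rect2.png

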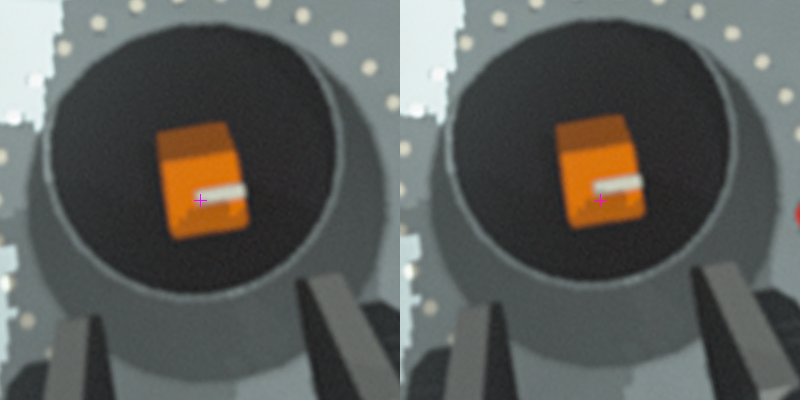

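This view is from the opposite side. Its centre estimate is about (0.5866, 0.0776), and averaging the two cancels the camera bias. I'm centring on (0.5855, 0.078), descending and gripping.

Request:
servo_tool(
  plan=[
    [0.01,0.08,0,0,30],
    [0,0,0,0,30],
    [0,0,0.3,0,30],
    [0,0,0.3,0,30],
    [0,0,0.3,0,30],
    [0,0,0.3,0,30],
    [0,0,0.3,0,30],
    [0,0,0.05,0,30],
    [0,0,0,0,0],
    [0,0,0,0,0],
    [0,0,0,0,0],
    [0,0,0,0,0],
  ],
)

```text
t: 8.2
eef_pos: [0.5856, 0.0769, 0.1188]
orientation: [-3.128, -0.283, 0.002]
wrist_force: [-1.0, 5.4, -7.8]
opening: 0.2
```

```bash
python3 -c "
from h import *
st()"
```

```text
t 8.2 pos [0.5856 0.0769 0.1188] R [[0.984, 0.179, -0.001], [0.179, -0.984, 0.001], [-0.001, -0.001, -1.0]] open 0.19990770939524255 F [-1.   5.4 -7.8] q [-0.63  0.68  0.7   1.82 -0.56  0.86 -1.05]
```

Gripped at 17 mm opening. Now turning counter-clockwise.

Request:
servo_tool(
  plan=[
    [0,0,0,-1,0],
    [0,0,0,-1,0],
    [0,0,0,-1,0],
    [0,0,0,-1,0],
    [0,0,0,-1,0],
    [0,0,0,-1,0],
    [0,0,0,-1,0],
    [0,0,0,-1,0],
    [0,0,0,-1,0],
    [0,0,0,-1,0],
    [0,0,0,-1,0],
    [0,0,0,-1,0],
    [0,0,0,-1,0],
    [0,0,0,-1,0],
    [0,0,0,-1,0],
  ],
)

```text
t: 10.07
eef_pos: [0.5849, 0.0778, 0.1188]
orientation: [-2.304, -2.131, 0.0]
wrist_force: [-3.4, 8.8, -6.0]
opening: 0.195
```

```bash
python3 -c "
from h import *
s=st();print(s['ft_torque'])
im,d=imaging.capture('top');cv2.imwrite('pics/top2.png',im)
print([(np.round(w('top',x['at']),4).tolist(),round(x['score'],2)) for x in spotter.place_of('top','latch_tip')[:2]])"
```

```text
t 10.075 pos [0.5849 0.0778 0.1188] R [[0.078, 0.997, -0.002], [0.997, -0.078, 0.002], [0.002, -0.002, -1.0]] open 0.19452727769581263 F [-3.4  8.8 -6. ] q [-0.41  0.59  0.31  1.81 -0.25  0.78 -0.04]
[ 1.82335444  0.62732111 -0.19883609]
[([0.5728, -0.084, 0.1659], 0.71)]
```

Request:
servo_tool(
  plan=[
    [0,0,0,-1,0],
    [0,0,0,-1,0],
    [0,0,0,-1,0],
    [0,0,0,-1,0],
    [0,0,0,-1,0],
    [0,0,0,-1,0],
    [0,0,0,-1,0],
    [0,0,0,-1,0],
    [0,0,0,-1,0],
    [0,0,0,-1,0],
    [0,0,0,-1,0],
    [0,0,0,-1,0],
    [0,0,0,-1,0],
    [0,0,0,-1,0],
    [0,0,0,-1,0],
    [0,0,0,-1,0],
    [0,0,0,-1,0],
    [0,0,0,-1,0],
    [0,0,0,-1,0],
    [0,0,0,-1,0],
  ],
)

```text
t: 12.68
eef_pos: [0.5838, 0.0769, 0.1188]
orientation: [0.15, -3.134, -0.002]
wrist_force: [-8.5, 6.3, -1.8]
opening: 0.197
```

```bash
python3 -c "
from h import *
s=st();print(s['ft_torque'])"
```

```text
t 12.675 pos [0.5838 0.0769 0.1188] R [[-0.995, -0.095, -0.004], [-0.095, 0.995, 0.001], [0.004, 0.001, -1.0]] open 0.1970761046126102 F [-8.5  6.3 -1.8] q [-0.08  0.57 -0.2   1.8   0.15  0.79  1.31]
[ 1.69395197  1.77457814 -0.17499125]
```

Request:
servo_tool(
  plan=[
    [0,0,0,-1,0],
    [0,0,0,-1,0],
    [0,0,0,-1,0],
    [0,0,0,-1,0],
    [0,0,0,-1,0],
    [0,0,0,-1,0],
    [0,0,0,-1,0],
    [0,0,0,-1,0],
    [0,0,0,-1,0],
    [0,0,0,-0.5,0],
    [0,0,0,0,0],
  ],
)

```text
t: 14.05
eef_pos: [0.584, 0.0763, 0.1188]
orientation: [1.396, -2.811, -0.003]
wrist_force: [-8.7, 5.1, -1.3]
opening: 0.198
```

```bash
python3 -c "
from h import *
s=st();print(s['ft_torque']); print(np.degrees(np.arctan2(*R.from_rotvec(s['orientation']).as_matrix()[[1,0],1])))"
```

```text
t 14.05 pos [0.584  0.0763 0.1188] R [[-0.604, -0.797, -0.004], [-0.797, 0.604, 0.0], [0.002, 0.003, -1.0]] open 0.1976328257498369 F [-8.7  5.1 -1.3] q [ 0.07  0.59 -0.43  1.79  0.32  0.83  1.97]
[1.28980676 1.84613808 0.0437081 ]
142.8340253965528
```

Request:
servo_tool(
  plan=[
    [0,0,0,-0.6,0],
    [0,0,0,-0.6,0],
    [0,0,0,-0.4,0],
    [0,0,0,0,0],
  ],
)

```text
t: 14.55
eef_pos: [0.5845, 0.0766, 0.119]
orientation: [1.587, -2.709, -0.003]
wrist_force: [-7.3, 6.6, -1.7]
opening: 0.196
```

```bash
python3 -c "
from h import *
s=st();print(s['ft_torque']); print(np.degrees(np.arctan2(*R.from_rotvec(s['orientation']).as_matrix()[[1,0],1])))"
```

```text
t 14.55 pos [0.5845 0.0766 0.119 ] R [[-0.489, -0.872, -0.003], [-0.872, 0.489, 0.001], [0.0, 0.003, -1.0]] open 0.19553888692655802 F [-7.3  6.6 -1.7] q [ 0.09  0.6  -0.47  1.79  0.35  0.83  2.09]
[ 1.45430722  1.51116777 -0.80948015]
150.73829392959425
```

The torque rose to 0.81 N·m at a tool yaw of 150.7°, so the knob is at its hard stop. Releasing, rising, and checking.

Request:
servo_tool(
  plan=[
    [0,0,0,0.3,0],
    [0,0,0,0,30],
    [0,0,0,0,30],
    [0,0,-0.5,0,30],
    [0,0,-0.6,0,30],
    [0,0,-0.6,1,30],
    [0,0,-0.6,1,50],
    [0,0,-0.6,1,50],
    [0,0,-0.6,1,50],
    [0,0,0,1,50],
    [0,0,0,1,50],
    [0,0,0,1,50],
    [0,0,0,1,50],
    [0,0,0,1,50],
    [0,0,0,1,50],
    [0,0,0,1,50],
    [0,0,0,1,50],
    [0,0,0,1,50],
    [0,0,0,1,50],
  ],
)

```text
t: 16.92
eef_pos: [0.5865, 0.075, 0.3296]
orientation: [0.299, 3.126, -0.001]
wrist_force: [-0.7, 1.2, -0.3]
opening: 0.585
```

Run:
```python
from h import *
im,d=look("w3")
for t in ("latch_tip","socket_mouth","mic_grip","mic_center"):
    print(t,[(np.round(w("wrist",x["at"]),4).tolist(),round(x["score"],2)) for x in spotter.place_of("wrist",t)[:2]])
P=cloud("wrist",d); m=(P[...,2]>.19)&(P[...,2]<.26)&(np.hypot(P[...,0]-.571,P[...,1]+.092)<.04)&(d>0)
q=P[m]; print(len(q),q[q[:,2]>.244].mean(0) if len(q) else 0,np.median(q,0))
```

```text
t 16.925 pos [0.5865 0.075  0.3296] R [[-0.982, 0.19, 0.001], [0.19, 0.982, -0.001], [-0.001, -0.0, -1.0]] open 0.5847835434988753 F [-0.7  1.2 -0.3] q [-0.05  0.38 -0.24  1.5   0.09  1.26  1.08]
latch_tip [([0.5699, -0.0678, 0.1646], 0.64)]
socket_mouth [([0.5692, -0.0887, 0.1473], 0.82)]
mic_grip [([0.573, -0.0949, 0.2063], 0.66)]
mic_center [([0.5725, -0.0939, 0.1817], 0.68)]
1094 [ 0.57064531 -0.0902418   0.24818557] [ 0.56955993 -0.08670771  0.23212352]
```

View pics/w3.png

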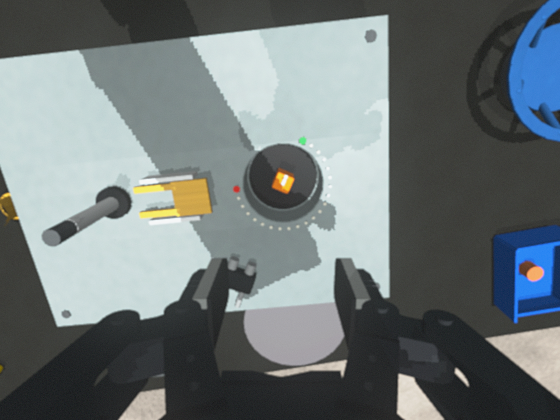

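The fork is now clear of the mic's collar: the prongs end at x≈137 and the collar edge is at about 130. The pointer is at the green dot (303,141). Moving over the mic and gripping.

Request:
servo_tool(
  plan=[
    [-0.05,-0.55,0,0,50],
    [-0.05,-0.55,0,0,50],
    [-0.05,-0.55,0,0,50],
    [-0.06,-0.56,0,0,50],
    [-0.06,-0.56,0,0,50],
    [0,0,0,0,50],
  ],
)

```text
t: 17.92
eef_pos: [0.5707, -0.0943, 0.3291]
orientation: [0.3, 3.127, -0.003]
wrist_force: [0.1, 0.7, -1.0]
opening: 0.588
```

Run:
```python
from h import *
im,d=look("w4"); P=cloud("wrist",d); s=r.get_state()
print(px("wrist",(.571,-.0915,.25)))
m=(P[...,2]>.235)&(P[...,2]<.262)&(np.hypot(P[...,0]-.571,P[...,1]+.092)<.02)&(d>0)
q=P[m]; print(len(q),q.mean(0) if len(q) else 0,q.min(0),q.max(0))
cv2.imwrite("pics/rect4.png",np.hstack([rect(im,.571,-.0915,.25),rect(im,.571,-.0915,.16)]))
```

```text
t 17.925 pos [ 0.5707 -0.0943  0.3291] R [[-0.982, 0.19, -0.0], [0.19, 0.982, -0.002], [-0.0, -0.002, -1.0]] open 0.5882694749463138 F [ 0.1  0.7 -1. ] q [ 0.21  0.36 -0.19  1.54  0.07  1.25  1.39]
(np.float64(280.76086303746604), np.float64(217.38760149274802))
363 [ 0.56924887 -0.08948328  0.24723254] [ 0.56351615 -0.09636885  0.23515147] [ 0.5777726  -0.08289936  0.25101989]
```

View pics/rect4.png

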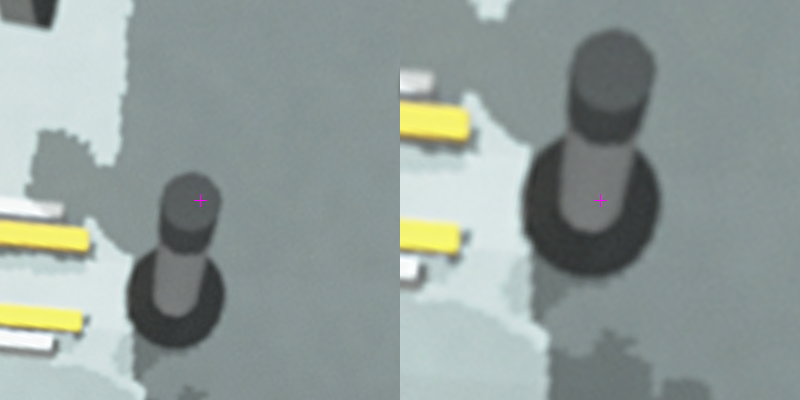

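The head is centred at about (0.572, -0.090). Adjusting by 4 mm, descending and gripping.

Request:
servo_tool(
  plan=[
    [0,0.07,0,0,50],
    [0,0,0.4,0,50],
    [0,0,0.4,0,50],
    [0,0,0.4,0,50],
    [0,0,0.4,0,50],
    [0,0,0.4,0,50],
    [0,0,0.25,0,50],
    [0,0,0,0,50],
    [0,0,0,0,0],
    [0,0,0,0,0],
    [0,0,0,0,0],
    [0,0,0,0,0],
    [0,0,0,0,0],
  ],
)

```text
t: 19.6
eef_pos: [0.5721, -0.0883, 0.1951]
orientation: [0.296, 3.126, -0.003]
wrist_force: [-1.5, -4.9, 4.4]
opening: 0.146
```

```bash
python3 -c "
from h import *
s=st();print(s['ft_torque'])"
```

```text
t 19.6 pos [ 0.5721 -0.0883  0.1951] R [[-0.982, 0.187, 0.001], [0.187, 0.982, -0.002], [-0.002, -0.002, -1.0]] open 0.14629359968184436 F [-1.5 -4.9  4.4] q [ 0.2   0.47 -0.19  1.75  0.11  0.94  1.35]
[-1.55202395  0.32128606 -0.0105237 ]
```

Gripped. There is a slight side load of 4.9 N in -y, so I'll ease over 1.5 mm and lift slowly at first.

Request:
servo_tool(
  plan=[
    [0,-0.025,-0.02,0,0],
    [0,0,-0.1,0,0],
    [0,0,-0.1,0,0],
    [0,0,-0.1,0,0],
  ],
)

```text
t: 20.1
eef_pos: [0.5715, -0.0882, 0.2137]
orientation: [-0.294, -3.128, 0.0]
wrist_force: [-0.5, -4.0, -2.3]
opening: 0.147
```

```bash
python3 -c "
from h import *
s=st();print(s['ft_torque'])"
```

```text
t 20.1 pos [ 0.5715 -0.0882  0.2137] R [[-0.983, 0.186, -0.0], [0.186, 0.983, -0.0], [0.0, -0.0, -1.0]] open 0.14693314836259086 F [-0.5 -4.  -2.3] q [ 0.2   0.45 -0.19  1.72  0.1   0.98  1.36]
[-1.06539964  0.09819179  0.0330341 ]
```

Request:
servo_tool(
  plan=[
    [0,-0.02,-0.15,0,0],
    [0,0,-0.15,0,0],
    [0,0,-0.2,0,0],
    [0,0,-0.2,0,0],
    [0,0,-0.4,0,0],
    [0,0,-0.4,0,0],
    [0,0,-0.3,0,0],
    [0,0,0,0,0],
  ],
)

```text
t: 21.1
eef_pos: [0.5721, -0.089, 0.323]
orientation: [0.293, 3.125, 0.0]
wrist_force: [-1.0, 0.2, -1.0]
opening: 0.144
```

Run:
```python
from h import *
im,d=look("w5")
for c in ("wrist","top","scene"):
    if c!="wrist": imaging.capture(c)
    for t in ("cup","mic_foot","mic_center"): print(c,t,[(np.round(w(c,x["at"]),4).tolist(),round(x["score"],2)) for x in spotter.place_of(c,t)[:2]])
```

```text
t 21.1 pos [ 0.5721 -0.089   0.323 ] R [[-0.983, 0.186, 0.003], [0.186, 0.983, -0.0], [-0.003, 0.0, -1.0]] open 0.14410083106283694 F [-1.   0.2 -1. ] q [ 0.2   0.37 -0.19  1.55  0.07  1.23  1.38]
wrist cup [([0.4633, -0.3546, -0.0039], 0.66)]
wrist mic_foot [([0.5706, -0.0908, 0.2326], 0.91), ([0.4198, -0.2623, 0.0016], 0.72)]
wrist mic_center [([0.4198, -0.269, 0.0502], 0.98), ([0.5723, -0.0949, 0.3083], 0.56)]
top cup [([0.4659, -0.463, -0.0021], 0.59), ([0.4671, -0.3537, 0.0001], 0.52)]
top mic_foot []
top mic_center [([0.5753, -0.0604, 0.1643], 0.58), ([0.4216, -0.2614, 0.0538], 0.4)]
scene cup [([0.4608, -0.3555, 0.0001], 0.91), ([0.4605, -0.4654, 0.0001], 0.61)]
scene mic_foot [([0.567, -0.0874, 0.2358], 0.57), ([0.4204, -0.2642, 0.0006], 0.47)]
scene mic_center [([0.5626, -0.0897, 0.3076], 0.68), ([0.424, -0.2674, 0.0525], 0.59)]
```

The mic is out of the socket, with its foot at about z=0.236. Carrying it over the small cup.

Request:
servo_tool(
  plan=[
    [0.08,-0.4,0,0,0],
    [0.15,-0.7,0,0,0],
    [0.15,-0.7,0,0,0],
    [0.15,-0.7,0,0,0],
    [0.15,-0.7,0,0,0],
    [0.15,-0.7,0,0,0],
    [0.1,-0.5,0,0,0],
    [0.04,-0.26,0,0,0],
    [0,0,0.5,0,0],
    [0,0,0.5,0,0],
    [0,0,0,0,0],
    [0,0,0,0,0],
  ],
)

```text
t: 23.2
eef_pos: [0.463, -0.3529, 0.2624]
orientation: [0.292, 3.127, -0.001]
wrist_force: [-0.0, -0.6, -0.2]
opening: 0.146
```

Run:
```python
from h import *
im,d=look("w6")
for c in ("wrist","scene"):
    if c!="wrist": I,_=imaging.capture(c)
    for t in ("cup","mic_foot"): print(c,t,[(np.round(w(c,x["at"]),4).tolist(),round(x["score"],2)) for x in spotter.place_of(c,t)[:2]])
# green rim fit in wrist view (z=.07)
h=cv2.cvtColor(im,cv2.COLOR_BGR2HSV); P=cloud("wrist",d)
m=(h[...,0]>60)&(h[...,0]<95)&(h[...,1]>70)&(abs(P[...,2]-.07)<.006)&(np.hypot(P[...,0]-.463,P[...,1]+.353)<.045)&(d>0)
q=P[m]; print(len(q)); A=np.c_[2*q[:,:2],np.ones(len(q))]; print(np.linalg.lstsq(A,(q[:,:2]**2).sum(1),rcond=None)[0], cv2.minEnclosingCircle(q[:,:2].astype(np.float32)))
u,v=map(int,px("scene",(.463,-.353,.12)))
cv2.imwrite("pics/v6.png",np.hstack([cv2.resize(im,(480,360)),cv2.resize(I[max(v-60,0):v+60,max(u-53,0):u+53],(318,360))]))
```

```text
t 23.2 pos [ 0.463  -0.3529  0.2624] R [[-0.983, 0.185, 0.001], [0.185, 0.983, -0.0], [-0.001, -0.0, -1.0]] open 0.14586443882903033 F [-0.  -0.6 -0.2] q [ 0.64  0.41 -0.1   1.64  0.05  1.09  1.91]
wrist cup [([0.4642, -0.4657, -0.0016], 0.89), ([0.4618, -0.3528, -0.0016], 0.55)]
wrist mic_foot [([0.464, -0.3584, 0.1776], 0.82)]
scene cup [([0.4609, -0.4643, -0.0015], 0.61), ([0.4623, -0.3535, -0.0012], 0.56)]
scene mic_foot [([0.4591, -0.3542, 0.178], 0.84), ([0.4217, -0.2618, -0.0003], 0.43)]
487
[ 0.46091812 -0.35428894 -0.33733458] ((0.4613211452960968, -0.3545544445514679), 0.027102883905172348)
```

View pics/v6.png

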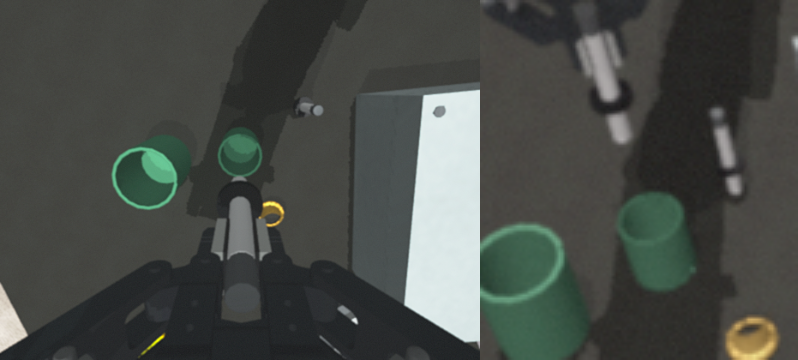

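The mic hangs upright above the small cup, which is at about (0.462, -0.354), so the axes agree to about 1.5 mm. Lowering it in.

Request:
servo_tool(
  plan=[
    [0.015,-0.02,0.2,0,0],
    [0,0,0.35,0,0],
    [0,0,0.35,0,0],
    [0,0,0.35,0,0],
    [0,0,0.35,0,0],
    [0,0,0.3,0,0],
    [0,0,0.3,0,0],
    [0,0,0.2,0,0],
    [0,0,0.2,0,0],
    [0,0,0.1,0,0],
    [0,0,0.04,0,0],
    [0,0,0,0,0],
  ],
)

```text
t: 25.0
eef_pos: [0.4612, -0.3541, 0.0971]
orientation: [0.294, 3.128, -0.0]
wrist_force: [-0.8, 0.4, 0.6]
opening: 0.143
```

Run:
```python
from h import *
s=st();print(s['ft_torque'])
imaging.capture("scene")
for t in ("cup","mic_foot","mic_grip"): print(t,[(np.round(w("scene",x["at"]),4).tolist(),round(x["score"],2)) for x in spotter.place_of("scene",t)[:2]])
```

```text
t 25.0 pos [ 0.4612 -0.3541  0.0971] R [[-0.983, 0.186, 0.0], [0.186, 0.983, -0.0], [-0.0, -0.0, -1.0]] open 0.14333754669749846 F [-0.8  0.4  0.6] q [ 0.64  0.59 -0.1   1.85  0.08  0.71  1.88]
[-0.00669292  0.06294664 -0.03216137]
cup [([0.4598, -0.4669, 0.0023], 0.92), ([0.4633, -0.3551, -0.0002], 0.68)]
mic_foot [([0.4208, -0.2619, -0.0026], 0.71)]
mic_grip [([0.4613, -0.3541, 0.1113], 0.53), ([0.4153, -0.2689, 0.0797], 0.52)]
```

Request:
servo_tool(
  plan=[
    [0,0,0.03,0,0],
    [0,0,0.03,0,0],
    [0,0,0.02,0,0],
    [0,0,0.01,0,0],
    [0,0,0,0,0],
  ],
)

```text
t: 25.82
eef_pos: [0.461, -0.354, 0.0914]
orientation: [-0.294, -3.128, -0.0]
wrist_force: [-0.3, -0.3, 0.8]
opening: 0.145
```

Request:
servo_tool(
  plan=[
    [0,0,0.015,0,0],
    [0,0,0.01,0,0],
    [0,0,0,0,0],
  ],
)

```text
t: 26.2
eef_pos: [0.4614, -0.3544, 0.091]
orientation: [0.294, 3.127, -0.001]
wrist_force: [0.1, 1.3, 9.8]
opening: 0.144
```

The foot is on the cup floor, with a 9.8 N contact force. Easing off the load and opening gently.

Request:
servo_tool(
  plan=[
    [0,0,-0.01,0,0],
    [0,0,0,0,14],
    [0,0,0,0,16],
    [0,0,0,0,20],
    [0,0,0,0,26],
    [0,0,0,0,34],
    [0,0,0,0,40],
    [0,0,0,0,40],
    [0,0,-0.1,0,40],
    [0,0,-0.2,0,40],
    [0,0,-0.4,0,40],
    [0,0,-0.6,0,40],
    [0,0,-0.6,0,40],
    [0,0,-0.6,0,40],
    [0,0,-0.6,0,40],
    [0.5,0,0,0,40],
    [0.5,0,0,0,40],
    [0.5,0,0,0,40],
    [0,0,0,0,40],
  ],
)

```text
t: 28.58
eef_pos: [0.3706, -0.3374, 0.2779]
orientation: [0.297, 3.127, -0.002]
wrist_force: [1.5, -0.6, 0.1]
opening: 0.467
```

Run:
```python
from h import *
st()
for c in ("scene","top"):
    im,d=imaging.capture(c)
    for t in ("cup","mic_grip","mic_center","latch_tip","woofer_basket","banana_plugs","coil_former"): print(c,t,[(np.round(w(c,x["at"]),3).tolist(),round(x["score"],2)) for x in spotter.place_of(c,t)[:2]])
    if c=="scene": cv2.imwrite("pics/end.png",cv2.resize(im[130:330,60:400],(800,470)))
```

```text
t 28.575 pos [ 0.3706 -0.3374  0.2779] R [[-0.982, 0.188, 0.0], [0.188, 0.982, -0.001], [-0.0, -0.001, -1.0]] open 0.4669144421827444 F [ 1.5 -0.6  0.1] q [ 0.72  0.27 -0.1   1.81  0.03  1.06  1.99]
scene cup [([0.462, -0.356, 0.001], 0.92), ([0.464, -0.467, -0.002], 0.71)]
scene mic_grip [([0.418, -0.267, 0.074], 0.69)]
scene mic_center [([0.457, -0.355, 0.076], 0.74), ([0.42, -0.267, 0.053], 0.57)]
scene latch_tip [([0.572, -0.065, 0.165], 0.69)]
scene woofer_basket [([0.53, 0.43, 0.001], 0.94)]
scene banana_plugs [([0.674, 0.013, 0.155], 0.63)]
scene coil_former [([0.575, -0.326, -0.001], 0.48)]
top cup [([0.462, -0.465, -0.003], 0.6), ([0.465, -0.353, 0.003], 0.58)]
top mic_grip [([0.426, -0.261, 0.08], 0.63), ([0.463, -0.358, 0.104], 0.54)]
top mic_center [([0.422, -0.262, 0.052], 0.6), ([0.461, -0.355, 0.075], 0.47)]
top latch_tip [([0.574, -0.061, 0.168], 0.52)]
top woofer_basket [([0.529, 0.429, 0.002], 0.91), ([0.578, -0.01, -0.003], 0.47)]
top banana_plugs [([0.678, 0.014, 0.149], 0.74)]
top coil_former [([0.577, -0.322, -0.003], 0.62)]
```

View pics/end.png

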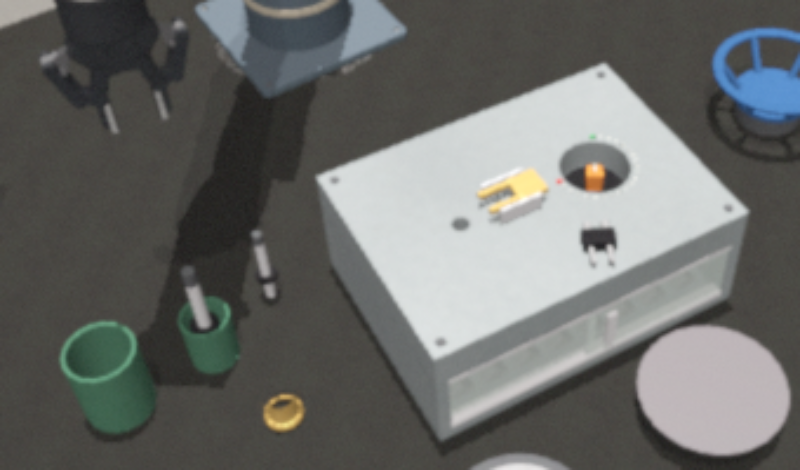

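The final picture shows the mic standing in the upright small cup (205,320), the socket empty (460,223), the fork drawn back (515,190) and the bystanders in place. Handing in.

```bash
python3 -c "
from plant import r; r.job_done(); print(r.get_state()['t'])"
```

```text
the job is handed in; nothing more can be done
the job is handed in; nothing more can be done
```

The job is done and handed in at about 29 s of the 72 s allowed.

- **Knob:** I turned it counter-clockwise about 3.9 rad in a single grasp, until the torque rose to about 0.8 N·m at the hard stop. The next picture showed the pointer at the green dot and the fork clear of the mic's collar. I left it open.
- **Microphone:** I drew it straight up with side forces of 5 N or less at the checks. I lowered it foot first into the 54 mm cup, where it touched the floor at about 10 N, then eased off and opened the fingers slowly.
- **Last checks:** In the final picture the mic stands in the upright cup, the socket is empty and the arm is clear of everything. The woofer basket, banana plugs and coil former are within about 4 mm of where they were first measured, which is the networks' own accuracy.
- **Disagreements:** The two wrist views of the knob's centre differed by about 2 mm, so I averaged them. In the last scene picture, `mic_grip` was reported only on the smaller look-alike. `mic_center` placed the right mic in the cup in both cameras, at height 0.075–0.076 m.

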